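# Switch on the counter scale and print a ticket

### The arm

A 6-joint arm with a two-finger parallel gripper is mounted at the origin on the work surface. World frame = base frame: x ahead of the robot, y to its left, z up, the work surface at z = 0. Lengths are in mm, angles in rad, forces in N, time in s.
With the tool pointing down it reaches from about 300 to 1000 mm from the base axis. Payload 5.1 kg.
Tool frame: the origin (TCP) lies at the very end of the fingers, on their centre line; the grasp point (between the pads) lies 19 mm behind it (ctrl.hold_point_z is the distance from the TCP to the grasp point, in mm); z points along the fingers, y is the line along which they close (so a half turn about z gives the same grasp; the last joint's range is limited). The gripper opens to 95 mm and grips with 3 to 60 N. Pads are 20 mm wide; open, the fingers measure 119 mm over their backs; the gripper's body (75 mm by 180 mm) begins 59 mm behind the grasp point.
Start: joints at [-1.397, 0.124, 1.65, -0, 1.367, -0.083], TCP at [165.059, -628.681, 214.656] pointing down, gripper open.
Joint ranges: [-2.61, 2.61], [-1.02, 2.33], [0.03, 2.71], [-1.35, 4.49], [0.32, 2.68], [-2.91, 2.91]. Speed limits (rad/s): [2.57, 2.57, 3.14, 3.14, 3.14, 3.14].

### API

Orientations are given as a unit quaternion [w, x, y, z].
In Python, from rig import ctrl, capture, get_calibration, ticket gives the robot as it stands.
- The arm moves only by the shell command python3 -m crank 'ROWS'. ROWS is JSON, a list of rows, each an object of numbers: "wx", "wy", "wz": the turn, a rotation vector about the tool's x, y, z in degrees; "dx", "dy", "dz": the shift along the tool's x, y, z in m; "claw": the finger opening in m, from 0 to 0.0951. A call has 1 to 12 rows; each row shifts and turns the commanded pose from where the row before left it, along the tool's axes as they then stand; what a row does not reach is not made up. A row lasts 1/12 s, in which the tool goes at most 41.7 mm and 7.16 degrees, less where a joint would pass 70% of its speed; a pose out of reach is approached as far as the arm can. A call is refused whole if a number of a shift passes 0.0417 or a number of a turn 7.16, either way. A call with a gripper value outside its range is refused whole. The fingers move at their own pace and stop on an object; the grip force is fixed at half the most. Time passes only in rows, so rows that do not move let the fingers close. It gives the time, the measured TCP pose, the force, the opening and the grip force at its end, in the units of the state.
- ctrl.read_state(): the state, without advancing time (a new reading comes with each control period).
- capture(name): name is "side" or "top" or "wrist"; returns (picture, depth): 400x640x3 uint8, red, green, blue; 400x640 float32, mm along the optical axis (not along the pixel's ray), 0 where there is no reading.
- get_calibration(name): a dict with "fx", "fy", "cx", "cy" (pixels), "R" (3x3) and "t" (3): a world point X has camera coordinates R X + t. Camera axes: x right, y down, z forward; pixel columns grow to the right and rows downward; lengths in mm; the calibration is good to about 2 mm. A picture is of the moment at which its call begins: read the wrist's pose just before it. get_calibration takes no time and is no camera call; for the wrist camera it gives the pose at the moment of the call.
- ticket.finish_job(): hands the job in; it is judged then, once.
The state is a dict: "time_s": time; "qpos": joint angles; "joint_vel": joint speeds; "joint_torque": joint torques, N m; "eef_pos": TCP position; "tcp_rot": TCP orientation; "wrist_force": force on the tool from outside, world axes, zero at the start; "wrist_torque": the same for the moment, N m; "width": finger opening in mm; "finger_force": force on a finger pad.
Only numpy, scipy, OpenCV 4.12 (cv2) and the standard library are available. Lean on these libraries where they do the work, as an engineer would, in place of code of your own. Each camera call takes 0.05 s, during which the arm holds its last target. There are 200 camera calls.

### The job

A wedge of cheese lies on the deli counter's scale and needs its price ticket. With the closed fingers, switch the scale on by pressing the raised front half of its rocker switch right down, then press the round key fully in so that it stays down, and then press the long bar key fully down and let it spring back to print the ticket. Do not press the square key, and do not move, pick up or knock over the cheese or the other goods.

Things in the scene. Friction and masses are not known exactly. Their poses are not given: they have to be found in the camera images.
- scale: Fixed grey counter scale, 340 (x) by 380 (y) mm. Origin: centre of its footprint; x points from its front (robot side) to its back. Its front is a flat key deck 50 mm high with four white controls in a row along y, 115 mm in front of the origin, 78 mm apart, in varying order. From 60 mm in front of the origin back: body 66 mm high, then the steel pan, top 74 mm above the counter.
- rocker (a joint): White rocker switch, hinged along the scale's y at its middle, 63 mm above the counter. Two halves, front and rear, each 34 by 34 mm, in a shallow V. rad: 0 = off (front half raised, its end 10 mm up; rear half level), 0.3 = fully on (front level, rear raised); on is above 0.24. Starts at 0 to 0.04, stays where left; 2 to 3 N moves it. Black bezel 76 by 46 mm, 6 mm high.
- rocker_front (a point): Point on the top of the rocker's front half (the half nearer the scale's front edge), midway across its width, 24 mm from the hinge, where to press; it moves with the rocker: 70 mm above the counter when off, 63 mm when on.
- round_key (a joint): Round white key, cap 36 mm across, on a square black bezel 56 mm wide and 6 mm high. m: 0 = up, 0.007 = fully in. Pressed straight down with about 3 N it slides in and stays where it is left. Starts up to 0.001 in. Counts as in above 0.0055.
- round_top (a point): The round key. The point is the centre of the cap's top face, 68 mm above the counter when up, 61 mm when fully in.
- bar_key (a joint): Long white bar key lying crosswise, cap 28 (x) by 60 (y, along the row) mm, on a black bezel 44 by 74 mm, 6 mm high. m: 0 = up, 0.006 = fully down, which takes about 5 N; springs back up when let go. Counts as pressed above 0.0045.
- bar_top (a point): The bar key. The point is the centre of the cap's top face, 68 mm above the counter when up, 62 mm when fully down.
- square_key (a joint): Square white key, cap 34 by 34 mm, on a square black bezel 56 mm wide, 6 mm high. m: 0 = up, 0.006 = fully down; springs back. Not to be pressed.
- square_top (a point): The square key. The point is the centre of the cap's top face, 68 mm above the counter when up.
- wedge: Loose three-cornered wedge of cheese on the scale's pan, 42 mm high, sides about 107 mm, 62 mm from centre to corner; its top is 116 mm above the counter. Origin: centre of its underside. Bystander.
- truckle: Loose small round waxed cheese beside the scale's right (-y) side, 80 mm across, 60 mm high. Origin: centre of its underside. Bystander.
- jar: Loose amber jar with a steel lid beside the scale's left (+y) side, 60 mm across, 85 mm high. Origin: centre of its underside. Bystander.

How it is judged (in metres and radians):
On the way, in this order (a step that is already met when the one before it is completed fails the run):
1. the rocker is switched on, the round and bar keys not yet pressed (value of joint rocker above 0.24 rad and value of joint each of round_key, bar_key below 0.003 m), for 0.1 s.
2. then the round key is pressed in, the scale on (value of joint rocker above 0.24 rad and value of joint round_key above 0.0055 m and value of joint bar_key below 0.003 m), for 0.1 s.
3. then the bar key is pressed down (value of joint rocker above 0.24 rad and value of joint round_key above 0.0055 m and value of joint bar_key above 0.0045 m), for 0.05 s.
At the end, for the whole second after the job is handed in: The rocker is on (joint above 0.24 rad), the round key in (above 5.5 mm), the bar and square keys up again (below 1.5 mm); the wedge, truckle and jar stand upright (within 0.2 rad), at rest, within 15 mm of where they began (value of joint rocker above 0.24 rad and value of joint round_key above 0.0055 m and value of joint each of bar_key, square_key below 0.0015 m and not (distance of wedge from where it was at the start of the episode above 0.015 m or angle between wedge's own z axis and vertical above 0.2 rad) and not (distance of truckle from where it was at the start of the episode above 0.015 m or angle between truckle's own z axis and vertical above 0.2 rad) and not (distance of jar from where it was at the start of the episode above 0.015 m or angle between jar's own z axis and vertical above 0.2 rad) and linear speed of each of wedge, truckle, jar below 0.02 m/s); the robot touches nothing.
It fails at once if the round key was pressed (over 3 mm) before the rocker was on (value of joint round_key above 0.003 m and value of joint rocker below 0.2 rad).
It fails at once if the bar key was pressed (over 3 mm) before the rocker was on and the round key in (value of joint bar_key above 0.003 m and (value of joint rocker below 0.2 rad or value of joint round_key below 0.005 m)).
It fails at once if the square key was pressed (over 3 mm) (value of joint square_key above 0.003 m).
It fails at once if the wedge, truckle or jar was moved over 15 mm, lifted or tipped ((distance of wedge from where it was at the start of the episode above 0.015 m or angle between wedge's own z axis and vertical above 0.3 rad) or (distance of truckle from where it was at the start of the episode above 0.015 m or angle between truckle's own z axis and vertical above 0.3 rad) or (distance of jar from where it was at the start of the episode above 0.015 m or angle between jar's own z axis and vertical above 0.3 rad)).
It also fails if it takes over 42 s, if anything falls off the work surface, if the arm or the gripper's body presses on something with over 40 N, if the wrist force passes 120 N, or if a joint passes its speed limit or range.

## Working session

There is one attempt and no reset: what is moved stays moved. The work goes in short steps, Python scripts to look and compute and a shell command to move; the robot and the scene stay as the last step left them, time stands still between calls to the robot, and variables do not carry over. Pictures are saved under pics/ and viewed, at most 10 in all, crops included, and the job is handed in when it is done.

```bash
mkdir -p pics; cat > h.py <<'E'
import numpy as np, cv2
from rig import ctrl, capture, get_calibration, ticket
def cloud(name):
    im,d=capture(name); c=get_calibration(name)
    v,u=np.mgrid[:400,:640]
    P=np.stack([(u-c['cx'])/c['fx']*d,(v-c['cy'])/c['fy']*d,d],-1)
    X=(P-np.array(c['t']))@np.array(c['R'])
    return im,d,X
E
python3 - <<'E'
from h import *
s=ctrl.read_state();print(s)
for n in('top','side'):
    im,d,X=cloud(n);cv2.imwrite(f'pics/{n}0.png',im[:,:,::-1]);np.savez(f'{n}0.npz',im=im,d=d,X=X)
    print(n,(d>0).mean(),X[200,320])
E
```

```text
{'time_s': 0.0, 'qpos': array([-1.39660900e+00,  1.24525425e-01,  1.65164969e+00, -3.37074584e-05,
        1.36749675e+00, -8.26043345e-02]), 'joint_vel': array([-0.00160117, -0.00100214,  0.00052307, -0.00070663, -0.00025601,
       -0.00046315]), 'joint_torque': array([-3.85417179e-04, -4.17603886e+01, -3.59935248e+01,  7.75785791e-02,
        4.91205684e-02, -1.64721423e-04]), 'eef_pos': array([ 164.93562698, -628.06984786,  213.38826833]), 'tcp_rot': array([-1.03776118e-03,  9.91767599e-01,  1.28046668e-01, -6.40742914e-05]), 'wrist_force': array([-0.67465971,  0.06019591,  0.39681109]), 'wrist_torque': array([-0.0068896 , -0.02298613,  0.03857151]), 'finger_force': 0.0, 'width': 94.61095364689207}
top 0.99593359375 [600.66654155  19.8903418   48.07630743]
side 0.99610546875 [624.4182892   53.02029697  63.49825893]
```

View pics/top0.png

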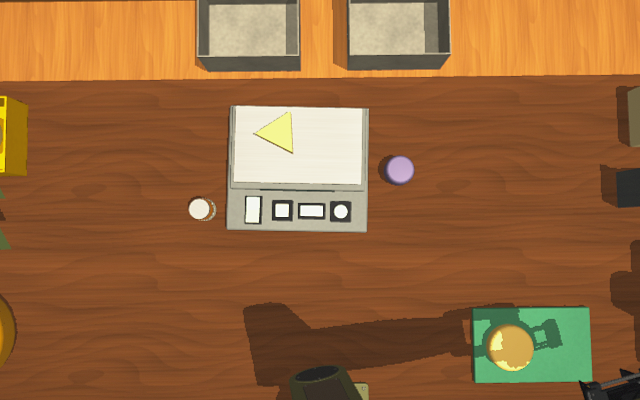

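The top view shows the controls from left (+y) to right: rocker (253,210), square (282,210), bar (312,211), round (341,211). The wedge is at (277,132), the jar at (201,209) and the truckle at (400,170).

```bash
python3 - <<'E'
from h import *
from scipy.spatial.transform import Rotation as R
for n in('top',):
    z=np.load(n+'0.npz');im,X=z['im'],z['X']; c=get_calibration(n)
    g=im.min(-1)
    m=np.zeros((400,640),np.uint8);m[192:228,240:356]=(g[192:228,240:356]>215)
    k,l,st,ce=cv2.connectedComponentsWithStats(m)
    Rm=np.array(c['R']);t=np.array(c['t'])
    for i in range(1,k):
        if st[i,4]<20: continue
        u,v=ce[i]; o=-Rm.T@t; r=Rm.T@[(u-c['cx'])/c['fx'],(v-c['cy'])/c['fy'],1]
        h=66 if st[i,3]>st[i,2]+6 else 68
        print(st[i],ce[i].round(1),(o+r*(h-o[2])/r[2]).round(1), np.median(X[l==i],0).round(1))
    for v in (225,):
        for u in (229,238,268,297,326,360): print(u,X[v,u].round(1))
    for nm,(u,v) in dict(wedge=(277,132),jar=(201,209),tr=(400,170)).items(): print(nm,X[v,u].round(1))
q=ctrl.read_state()['tcp_rot'];print(R.from_quat(np.r_[q[1:],q[0]]).as_matrix().round(3))
E
```

```text
[246 197  14  25 303] [252.4 209.1] [577.9 199.6  66. ] [578.2 199.1  64.7]
[276 204  13  13 146] [281.6 210.3] [573.6 122.1  68. ] [574.4 121.1  67.5]
[335 205  12  13 126] [340.4 211.2] [569.1 -33.9  68. ] [569.5 -33.   67.5]
[301 206  22  10 219] [311.5 210.5] [572.   42.9  68. ] [571.1  43.9  67.5]
229 [536.9 264.9  48.8]
238 [536.5 240.8  48.7]
268 [535.4 160.2  50.4]
297 [534.3  82.3  53.8]
326 [533.2   4.7  50.7]
360 [531.9 -86.4  52.2]
wedge [774.6 128.5 115.6]
jar [579.6 332.4  81.3]
tr [ 677.4 -195.6   62.4]
[[ 0.967  0.254 -0.   ]
 [ 0.254 -0.967  0.002]
 [ 0.    -0.002 -1.   ]]
```

View pics/side0.png

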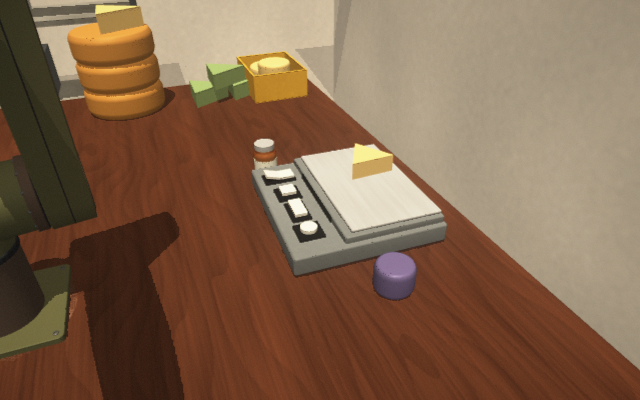

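The side view confirms this order: rocker at (279,176) farthest from the camera, with its front end raised, then square, bar, and round at (309,228) nearest. Next I close the fingers, align the yaw with the scale and go above the rocker's front half.

```bash
python3 -m crank '[{"wz":5.6,"claw":0},{"wz":5.6,"claw":0},{"wz":5.6,"claw":0},{"claw":0},{"dx":0.015,"dy":-0.035,"claw":0},{"dx":0.015,"dy":-0.035,"claw":0},{"dx":0.015,"dy":-0.035,"claw":0},{"dx":0.015,"dy":-0.035,"claw":0},{"dx":0.015,"dy":-0.035,"claw":0},{"dx":0.015,"dy":-0.035,"claw":0},{"dx":0.015,"dy":-0.035,"claw":0},{"dx":0.015,"dy":-0.035,"claw":0}]'
python3 -m crank '[{"dx":0.015,"dy":-0.035,"claw":0},{"dx":0.015,"dy":-0.035,"claw":0},{"dx":0.015,"dy":-0.035,"claw":0},{"dx":0.015,"dy":-0.035,"claw":0},{"dx":0.015,"dy":-0.035,"claw":0},{"dx":0.015,"dy":-0.035,"claw":0},{"dx":0.015,"dy":-0.035,"claw":0},{"dx":0.015,"dy":-0.035,"claw":0},{"dx":0.015,"dy":-0.035,"claw":0},{"dx":0.015,"dy":-0.035,"claw":0},{"dx":0.015,"dy":-0.035,"claw":0},{"dx":0.015,"dy":-0.035,"claw":0}]'
```

```text
schema error: expected keys wx, wy, wz, dx, dy, dz, claw
schema error: expected keys wx, wy, wz, dx, dy, dz, claw
```

All keys are required in each row.

```bash
python3 -m crank '[{"wx":0,"wy":0,"wz":5.6,"dx":0,"dy":0,"dz":0,"claw":0},{"wx":0,"wy":0,"wz":5.6,"dx":0,"dy":0,"dz":0,"claw":0},{"wx":0,"wy":0,"wz":5.6,"dx":0,"dy":0,"dz":0,"claw":0},{"wx":0,"wy":0,"wz":0,"dx":0.015,"dy":-0.035,"dz":0,"claw":0},{"wx":0,"wy":0,"wz":0,"dx":0.015,"dy":-0.035,"dz":0,"claw":0},{"wx":0,"wy":0,"wz":0,"dx":0.015,"dy":-0.035,"dz":0,"claw":0},{"wx":0,"wy":0,"wz":0,"dx":0.015,"dy":-0.035,"dz":0,"claw":0},{"wx":0,"wy":0,"wz":0,"dx":0.015,"dy":-0.035,"dz":0,"claw":0},{"wx":0,"wy":0,"wz":0,"dx":0.015,"dy":-0.035,"dz":0,"claw":0},{"wx":0,"wy":0,"wz":0,"dx":0.015,"dy":-0.035,"dz":0,"claw":0},{"wx":0,"wy":0,"wz":0,"dx":0.015,"dy":-0.035,"dz":0,"claw":0},{"wx":0,"wy":0,"wz":0,"dx":0,"dy":0,"dz":0,"claw":0}]'
```

```text
time_s: 1.1
eef_pos: [296.9, -348.4, 214.0]
tcp_rot: [-0.001, 1.0, -0.016, 0.0]
wrist_force: [-0.2, -0.5, -0.4]
width: 20.6
finger_force: 0.0
```

```bash
python3 -m crank '[{"wx":0,"wy":0,"wz":0,"dx":0.015,"dy":-0.035,"dz":0,"claw":0},{"wx":0,"wy":0,"wz":0,"dx":0.015,"dy":-0.035,"dz":0,"claw":0},{"wx":0,"wy":0,"wz":0,"dx":0.015,"dy":-0.035,"dz":0,"claw":0},{"wx":0,"wy":0,"wz":0,"dx":0.015,"dy":-0.035,"dz":0,"claw":0},{"wx":0,"wy":0,"wz":0,"dx":0.015,"dy":-0.035,"dz":0,"claw":0},{"wx":0,"wy":0,"wz":0,"dx":0.015,"dy":-0.035,"dz":0,"claw":0},{"wx":0,"wy":0,"wz":0,"dx":0.015,"dy":-0.035,"dz":0,"claw":0},{"wx":0,"wy":0,"wz":0,"dx":0.015,"dy":-0.035,"dz":0,"claw":0},{"wx":0,"wy":0,"wz":0,"dx":0.015,"dy":-0.035,"dz":0,"claw":0},{"wx":0,"wy":0,"wz":0,"dx":0.015,"dy":-0.035,"dz":0,"claw":0},{"wx":0,"wy":0,"wz":0,"dx":0.015,"dy":-0.035,"dz":0,"claw":0},{"wx":0,"wy":0,"wz":0,"dx":0,"dy":0,"dz":0,"claw":0}]'
python3 - <<'E'
from h import *
im,d,X=cloud('wrist');cv2.imwrite('pics/w1.png',im[:,:,::-1]);np.savez('w1.npz',im=im,d=d,X=X)
s=ctrl.read_state();print(s['eef_pos'],s['width'])
E
```

```text
time_s: 2.1
eef_pos: [475.5, 30.2, 214.3]
tcp_rot: [-0.001, 1.0, -0.015, -0.0]
wrist_force: [-1.1, -0.4, -0.7]
width: 0.2
finger_force: 0.0
[474.57182675  27.83980051 214.14763634] 0.3925189971341529
```

View pics/w1.png

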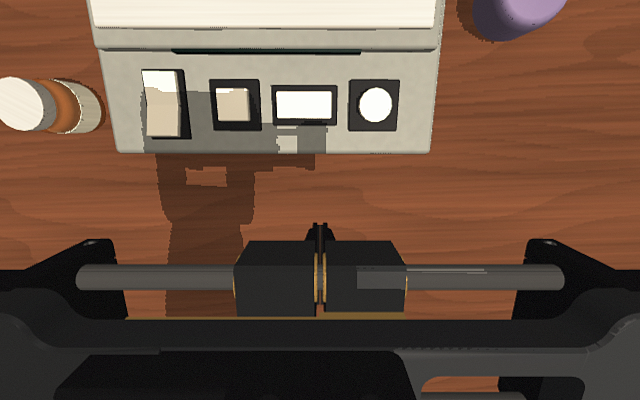

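The wrist view shows rocker (163,103), square (232,104), bar (304,104) and round (376,104) clearly. I refine their positions here.

```bash
python3 - <<'E'
from h import *
z=np.load('w1.npz');im,X=z['im'],z['X'];c=get_calibration('wrist')
Rm=np.array(c['R']);t=np.array(c['t']);o=-Rm.T@t
def ray(u,v,h):
    r=Rm.T@[(u-c['cx'])/c['fx'],(v-c['cy'])/c['fy'],1];return (o+r*(h-o[2])/r[2]).round(1)
# dark bezels (outer contours, filled) and white caps
m=np.zeros((400,640),np.uint8);m[62:145,120:420]=im[62:145,120:420].max(-1)<60
for ct in cv2.findContours(m,cv2.RETR_EXTERNAL,cv2.CHAIN_APPROX_SIMPLE)[0]:
    if cv2.contourArea(ct)<800: continue
    (u,v),wh,a=cv2.minAreaRect(ct);print('bezel',cv2.boundingRect(ct),ray(u,v,56))
for n,(u,v) in dict(rock=(163,103),sq=(232,104),bar=(304,104),rnd=(376,104)).items():
    w=(abs(X[...,2]-67)<7)&(abs(X[...,0]-X[v,u,0])<45)&(abs(X[...,1]-X[v,u,1])<38)&(X[...,2]>61)
    w[:60]=0
    P=X[w];lo,hi=np.percentile(P,[1,99],axis=0);print(n,w.sum(),lo.round(1),hi.round(1),((lo+hi)/2).round(1))
for v in range(72,138,8): print(v,X[v,163].round(1))
E
```

```text
bezel (272, 85, 65, 41) [568.9  40.3  56. ]
bezel (348, 79, 52, 52) [567.1 -37.7  56. ]
bezel (209, 79, 53, 52) [571.7 117.6  56. ]
rock 1910 [540.2 178.9  61. ] [606.5 213.1  71.5] [573.3 196.   66.3]
sq 1027 [554.7 101.2  62.5] [587.9 134.4  68.6] [571.3 117.8  65.6]
bar 1475 [554.3  11.4  65. ] [581.8  69.6  68.8] [568.   40.5  66.9]
rnd 877 [549.3 -53.7  63.8] [582.2 -20.5  68. ] [565.8 -37.1  65.9]
72 [606.3 189.   62.5]
80 [598.4 190.4  62.4]
88 [590.3 191.4  63.2]
96 [582.6 194.5  60.1]
104 [574.2 195.6  60.8]
112 [565.6 194.8  65.1]
120 [557.1 195.8  66.1]
128 [548.6 196.   68.4]
136 [540.1 197.2  68.9]
```

```bash
python3 -m crank '[{"wx":0,"wy":0,"wz":0,"dx":0.0145,"dy":-0.0347,"dz":0,"claw":0},{"wx":0,"wy":0,"wz":0,"dx":0.0145,"dy":-0.0347,"dz":0,"claw":0},{"wx":0,"wy":0,"wz":0,"dx":0.0145,"dy":-0.0347,"dz":0,"claw":0},{"wx":0,"wy":0,"wz":0,"dx":0.0145,"dy":-0.0347,"dz":0,"claw":0},{"wx":0,"wy":0,"wz":0,"dx":0.0145,"dy":-0.0347,"dz":0,"claw":0},{"wx":0,"wy":0,"wz":0,"dx":0,"dy":0,"dz":0.03,"claw":0},{"wx":0,"wy":0,"wz":0,"dx":0,"dy":0,"dz":0.03,"claw":0},{"wx":0,"wy":0,"wz":0,"dx":0,"dy":0,"dz":0.03,"claw":0},{"wx":0,"wy":0,"wz":0,"dx":0,"dy":0,"dz":0.03,"claw":0},{"wx":0,"wy":0,"wz":0,"dx":0,"dy":0,"dz":0,"claw":0},{"wx":0,"wy":0,"wz":0,"dx":0,"dy":0,"dz":0,"claw":0},{"wx":0,"wy":0,"wz":0,"dx":0,"dy":0,"dz":0,"claw":0}]'
python3 - <<'E'
from h import *
im,d,X=cloud('wrist');np.savez('w2.npz',im=im,d=d,X=X)
s=ctrl.read_state();print(s['eef_pos'],s['wrist_force'])
cv2.imwrite('pics/w2.png',im[:,:,::-1])
E
```

```text
time_s: 3.15
eef_pos: [554.0, 195.6, 96.4]
tcp_rot: [-0.0, 1.0, -0.019, 0.001]
wrist_force: [0.3, -0.1, -0.1]
width: 0.4
finger_force: 0.0
[554.68641314 195.93281952  97.36415181] [0.16308743 0.41751288 0.16664807]
```

View pics/w2.png

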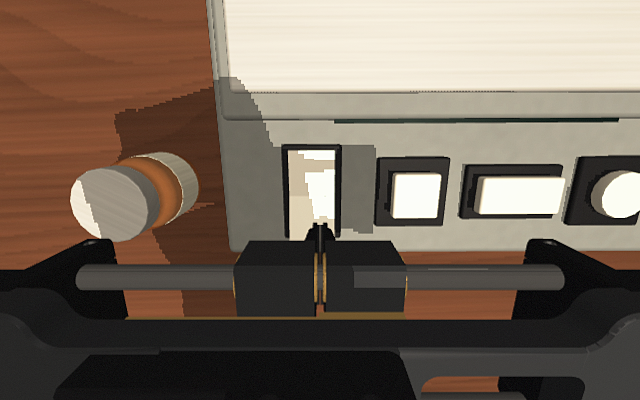

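The fingers (column 320) are over the rocker's front half (centre column ~314), about 4 mm to its right. I correct that and press.

```bash
python3 -m crank '[{"wx":0,"wy":0,"wz":0,"dx":-0.002,"dy":-0.004,"dz":0.01,"claw":0},{"wx":0,"wy":0,"wz":0,"dx":0,"dy":0,"dz":0.008,"claw":0},{"wx":0,"wy":0,"wz":0,"dx":0,"dy":0,"dz":0.004,"claw":0},{"wx":0,"wy":0,"wz":0,"dx":0,"dy":0,"dz":0.003,"claw":0},{"wx":0,"wy":0,"wz":0,"dx":0,"dy":0,"dz":0.003,"claw":0},{"wx":0,"wy":0,"wz":0,"dx":0,"dy":0,"dz":0.002,"claw":0},{"wx":0,"wy":0,"wz":0,"dx":0,"dy":0,"dz":0.002,"claw":0},{"wx":0,"wy":0,"wz":0,"dx":0,"dy":0,"dz":0.001,"claw":0},{"wx":0,"wy":0,"wz":0,"dx":0,"dy":0,"dz":0,"claw":0},{"wx":0,"wy":0,"wz":0,"dx":0,"dy":0,"dz":0,"claw":0}]'
```

```text
time_s: 4.03
eef_pos: [550.9, 200.4, 63.2]
tcp_rot: [0.0, 1.0, -0.018, -0.0]
wrist_force: [-6.4, -1.4, 10.2]
width: 0.2
finger_force: 4.8
```

```bash
python3 -m crank '[{"wx":0,"wy":0,"wz":0,"dx":0,"dy":0,"dz":0.001,"claw":0},{"wx":0,"wy":0,"wz":0,"dx":0,"dy":0,"dz":0,"claw":0},{"wx":0,"wy":0,"wz":0,"dx":0,"dy":0,"dz":0,"claw":0}]'
python3 -m crank '[{"wx":0,"wy":0,"wz":0,"dx":0,"dy":0,"dz":-0.01,"claw":0},{"wx":0,"wy":0,"wz":0,"dx":0,"dy":0,"dz":-0.025,"claw":0},{"wx":0,"wy":0,"wz":0,"dx":-0.03,"dy":0,"dz":-0.03,"claw":0},{"wx":0,"wy":0,"wz":0,"dx":-0.03,"dy":0.02,"dz":-0.02,"claw":0},{"wx":0,"wy":0,"wz":0,"dx":0,"dy":0,"dz":0,"claw":0},{"wx":0,"wy":0,"wz":0,"dx":0,"dy":0,"dz":0,"claw":0}]'
python3 - <<'E'
from h import *
im,d,X=cloud('wrist');cv2.imwrite('pics/w3.png',im[:,:,::-1])
s=ctrl.read_state();print(s['eef_pos'],s['wrist_force'])
w=(X[...,2]>59.5)&(X[...,2]<80)&(abs(X[...,1]-199)<12)&(abs(X[...,0]-575)<36)
P=X[w]
for a in range(540,611,8):
    q=P[abs(P[:,0]-a)<4]
    if len(q):print(a,len(q),np.median(q[:,2]).round(1))
E
```

```text
time_s: 4.28
eef_pos: [551.0, 200.4, 63.1]
tcp_rot: [0.0, 1.0, -0.018, -0.001]
wrist_force: [-7.9, -1.9, 13.8]
width: 0.4
finger_force: 7.2
time_s: 4.78
eef_pos: [491.4, 182.5, 147.4]
tcp_rot: [-0.001, 1.0, -0.018, 0.003]
wrist_force: [0.6, -0.3, -0.0]
width: 0.4
finger_force: 0.0
[491.32138881 182.46486351 145.92962298] [ 1.30543835  0.22820438 -0.26137231]
540 103 60.9
548 231 60.8
556 241 60.8
564 244 60.8
572 245 60.8
580 269 62.4
588 287 64.8
596 303 67.3
604 298 69.5
```

View pics/w3.png

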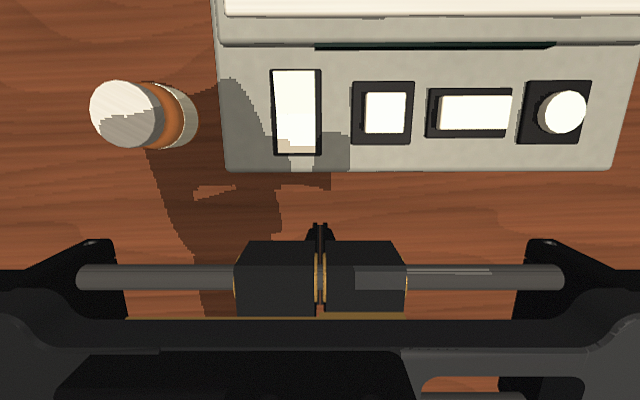

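The rocker is fully on: front half level, rear half sloping up at about 0.29 rad. Now to the round key.

```bash
python3 -m crank '[{"wx":0,"wy":0,"wz":0,"dx":0.012,"dy":0.0307,"dz":0,"claw":0},{"wx":0,"wy":0,"wz":0,"dx":0.012,"dy":0.0307,"dz":0,"claw":0},{"wx":0,"wy":0,"wz":0,"dx":0.012,"dy":0.0307,"dz":0,"claw":0},{"wx":0,"wy":0,"wz":0,"dx":0.012,"dy":0.0307,"dz":0,"claw":0},{"wx":0,"wy":0,"wz":0,"dx":0.012,"dy":0.0307,"dz":0,"claw":0},{"wx":0,"wy":0,"wz":0,"dx":0.012,"dy":0.0307,"dz":0,"claw":0},{"wx":0,"wy":0,"wz":0,"dx":0.013,"dy":0.0307,"dz":0,"claw":0},{"wx":0,"wy":0,"wz":0,"dx":0,"dy":0,"dz":0.025,"claw":0},{"wx":0,"wy":0,"wz":0,"dx":0,"dy":0,"dz":0.025,"claw":0},{"wx":0,"wy":0,"wz":0,"dx":0,"dy":0,"dz":0,"claw":0},{"wx":0,"wy":0,"wz":0,"dx":0,"dy":0,"dz":0,"claw":0},{"wx":0,"wy":0,"wz":0,"dx":0,"dy":0,"dz":0,"claw":0}]'
python3 - <<'E'
from h import *
im,d,X=cloud('wrist');cv2.imwrite('pics/w4.png',im[:,:,::-1])
s=ctrl.read_state();print(s['eef_pos'],s['wrist_force'])
E
```

```text
time_s: 5.83
eef_pos: [568.5, -35.2, 95.0]
tcp_rot: [-0.0, 1.0, -0.018, -0.0]
wrist_force: [0.5, -0.5, -0.4]
width: 0.5
finger_force: 0.0
[569.00622084 -35.13418539  96.03579352] [0.00104544 0.84565522 0.41519124]
```

View pics/w4.png

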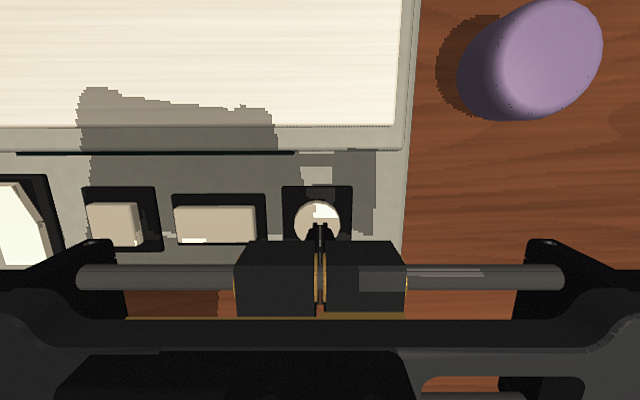

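The round cap (317,220) is centred under the fingers. I press it slowly.

```bash
python3 -m crank '[{"wx":0,"wy":0,"wz":0,"dx":0,"dy":0,"dz":0.013,"claw":0},{"wx":0,"wy":0,"wz":0,"dx":0,"dy":0,"dz":0.008,"claw":0},{"wx":0,"wy":0,"wz":0,"dx":0,"dy":0,"dz":0.004,"claw":0},{"wx":0,"wy":0,"wz":0,"dx":0,"dy":0,"dz":0.003,"claw":0},{"wx":0,"wy":0,"wz":0,"dx":0,"dy":0,"dz":0.003,"claw":0},{"wx":0,"wy":0,"wz":0,"dx":0,"dy":0,"dz":0.002,"claw":0},{"wx":0,"wy":0,"wz":0,"dx":0,"dy":0,"dz":0.002,"claw":0},{"wx":0,"wy":0,"wz":0,"dx":0,"dy":0,"dz":0.001,"claw":0},{"wx":0,"wy":0,"wz":0,"dx":0,"dy":0,"dz":0,"claw":0},{"wx":0,"wy":0,"wz":0,"dx":0,"dy":0,"dz":0,"claw":0}]'
```

```text
time_s: 6.72
eef_pos: [568.0, -35.2, 61.1]
tcp_rot: [-0.0, 1.0, -0.018, -0.0]
wrist_force: [-7.8, 1.9, 11.8]
width: 0.2
finger_force: 5.6
```

```bash
python3 -m crank '[{"wx":0,"wy":0,"wz":0,"dx":0,"dy":0,"dz":0.001,"claw":0},{"wx":0,"wy":0,"wz":0,"dx":0,"dy":0,"dz":0,"claw":0},{"wx":0,"wy":0,"wz":0,"dx":0,"dy":0,"dz":0,"claw":0}]'
python3 -m crank '[{"wx":0,"wy":0,"wz":0,"dx":0,"dy":0,"dz":-0.012,"claw":0},{"wx":0,"wy":0,"wz":0,"dx":0,"dy":0,"dz":-0.025,"claw":0},{"wx":0,"wy":0,"wz":0,"dx":0,"dy":0,"dz":0,"claw":0},{"wx":0,"wy":0,"wz":0,"dx":0,"dy":-0.0385,"dz":0,"claw":0},{"wx":0,"wy":0,"wz":0,"dx":0,"dy":-0.0385,"dz":0,"claw":0},{"wx":0,"wy":0,"wz":0,"dx":0,"dy":0,"dz":0,"claw":0},{"wx":0,"wy":0,"wz":0,"dx":0,"dy":0,"dz":0,"claw":0},{"wx":0,"wy":0,"wz":0,"dx":0,"dy":0,"dz":0,"claw":0}]'
python3 - <<'E'
from h import *
im,d,X=cloud('wrist');cv2.imwrite('pics/w5.png',im[:,:,::-1])
s=ctrl.read_state();print(s['eef_pos'],s['wrist_force'])
def top(y): 
    w=(abs(X[...,1]-y)<14)&(abs(X[...,0]-578)<5)&(X[...,2]<75);return np.median(X[w][:,2]),w.sum()
print('round',top(-35),'bar',top(42),'square',top(120))
E
```

```text
time_s: 6.97
eef_pos: [568.0, -35.3, 61.0]
tcp_rot: [-0.0, 1.0, -0.018, -0.001]
wrist_force: [-10.1, 0.7, 15.9]
width: 0.4
finger_force: 7.9
time_s: 7.63
eef_pos: [570.8, 41.5, 94.8]
tcp_rot: [0.0, 1.0, -0.018, 0.0]
wrist_force: [0.4, -0.2, -0.3]
width: 0.3
finger_force: 0.0
[570.78346922  41.00490756  94.82812576] [ 0.43389902 -0.08934427  0.27818927]
round (np.float64(60.258295386973856), np.int64(482)) bar (np.float64(67.37392308697682), np.int64(524)) square (np.float64(67.37689951416804), np.int64(463))
```

View pics/w5.png

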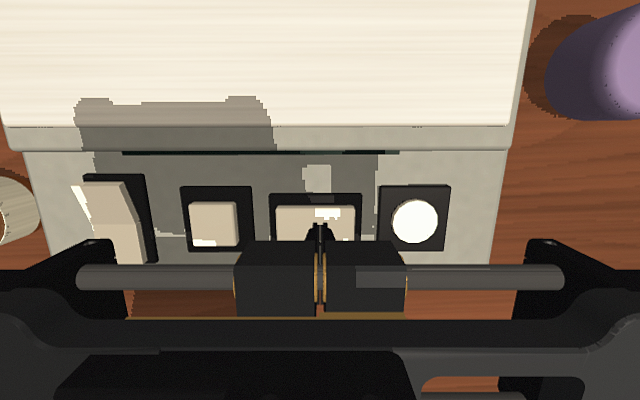

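The round key is fully in: its top is 7 mm below the other two. The fingers are over the bar (cap centre ~ (315,222)), so I press it, then lift.

```bash
python3 -m crank '[{"wx":0,"wy":0,"wz":0,"dx":0,"dy":0,"dz":0.013,"claw":0},{"wx":0,"wy":0,"wz":0,"dx":0,"dy":0,"dz":0.008,"claw":0},{"wx":0,"wy":0,"wz":0,"dx":0,"dy":0,"dz":0.004,"claw":0},{"wx":0,"wy":0,"wz":0,"dx":0,"dy":0,"dz":0.003,"claw":0},{"wx":0,"wy":0,"wz":0,"dx":0,"dy":0,"dz":0.003,"claw":0},{"wx":0,"wy":0,"wz":0,"dx":0,"dy":0,"dz":0.002,"claw":0},{"wx":0,"wy":0,"wz":0,"dx":0,"dy":0,"dz":0.002,"claw":0},{"wx":0,"wy":0,"wz":0,"dx":0,"dy":0,"dz":0,"claw":0},{"wx":0,"wy":0,"wz":0,"dx":0,"dy":0,"dz":0,"claw":0},{"wx":0,"wy":0,"wz":0,"dx":0,"dy":0,"dz":0,"claw":0}]'
```

```text
time_s: 8.52
eef_pos: [570.5, 41.1, 62.1]
tcp_rot: [0.001, 1.0, -0.018, -0.001]
wrist_force: [-8.1, -2.2, 12.0]
width: 0.6
finger_force: 6.3
```

```bash
python3 -m crank '[{"wx":0,"wy":0,"wz":0,"dx":0,"dy":0,"dz":0.001,"claw":0},{"wx":0,"wy":0,"wz":0,"dx":0,"dy":0,"dz":0,"claw":0},{"wx":0,"wy":0,"wz":0,"dx":0,"dy":0,"dz":-0.012,"claw":0},{"wx":0,"wy":0,"wz":0,"dx":0,"dy":0,"dz":-0.03,"claw":0},{"wx":0,"wy":0,"wz":0,"dx":-0.02,"dy":0,"dz":-0.03,"claw":0},{"wx":0,"wy":0,"wz":0,"dx":-0.03,"dy":0,"dz":-0.02,"claw":0},{"wx":0,"wy":0,"wz":0,"dx":-0.03,"dy":0,"dz":-0.02,"claw":0},{"wx":0,"wy":0,"wz":0,"dx":0,"dy":0,"dz":0,"claw":0},{"wx":0,"wy":0,"wz":0,"dx":0,"dy":0,"dz":0,"claw":0},{"wx":0,"wy":0,"wz":0,"dx":0,"dy":0,"dz":0,"claw":0}]'
python3 - <<'E'
from h import *
im,d,X=cloud('wrist')
def top(y,x=578): 
    w=(abs(X[...,1]-y)<10)&(abs(X[...,0]-x)<4)&(X[...,2]<78);return np.median(X[w][:,2]).round(1),w.sum()
print('round',top(-35),'bar',top(42),'square',top(120),'rocker front/rear',top(199,552),top(199,604))
z=np.load('top0.npz');im2,d2,X2=cloud('top')
for nm,(u,v) in dict(wedge=(277,132),jar=(201,209),tr=(400,170)).items(): 
    a,b=[i[v-16:v+17,u-16:u+17].astype(int) for i in (z['im'],im2)];print(nm,abs(a-b).mean().round(2))
E
```

```text
time_s: 9.35
eef_pos: [491.2, 44.6, 171.0]
tcp_rot: [-0.0, 1.0, -0.018, 0.001]
wrist_force: [-0.0, 0.1, -0.2]
width: 0.6
finger_force: 0.0
round (np.float64(59.6), np.int64(178)) bar (np.float64(66.5), np.int64(192)) square (np.float64(66.5), np.int64(190)) rocker front/rear (np.float64(61.6), np.int64(161)) (np.float64(70.2), np.int64(201))
wedge 2.5
jar 2.82
tr 3.46
```

The final state is right: rocker on, round key in, bar and square keys up, goods unmoved.

```bash
python3 -c "
from rig import ticket
print(ticket.finish_job())"
```

```text
the job is handed in; nothing more can be done
None
```

The job is handed in: the rocker is on, the round key is in, and the bar was pressed to its stop and sprang back; the square key was not pressed and the goods did not move (no verdict was returned).

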